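Set the sink mixer for filling the iron's jug with cold water

ROBOT

A 7-joint arm with a two-finger parallel gripper is mounted at the origin on the work surface. World frame = base frame: x ahead of the robot, y to its left, z up, the work surface at z = 0. Lengths are in mm, angles in rad, forces in N, time in s.
With the tool pointing down it reaches from about 375 to 925 mm from the base axis. Payload 3.1 kg.
Tool frame: the origin (TCP) lies between the finger pads; the fingertips stand 25 mm ahead of it and the grasp point (between the pads) lies 6 mm ahead of it; z points along the fingers, y is the line along which they close (so a half turn about z gives the same grasp; the last joint's range is limited). The gripper opens to 85 mm and grips with 20 to 120 N. Pads are 22 mm wide; open, the fingers measure 114 mm over their backs; the gripper's body (76 mm by 85 mm) begins 54 mm behind the grasp point. The pads swing forward as they close: fully open they stand 13 mm farther back than shut.
Start: joints at [-1.203, 0.383, 0.044, 1.598, -0.018, 1.161, -0.05], TCP at [291.919, 580.764, 256.269] pointing down, gripper open.
Joint ranges: [-2.61, 2.61], [-0.41, 2.15], [-1.48, 1.57], [0, 2.5], [-1.57, 4.71], [0.05, 1.97], [-2.85, 2.85]. Speed limits (rad/s): [2.79, 2.79, 3.14, 3.14, 3.14, 3.14, 3.14].

INTERFACE

Orientations are given as a rotation vector (axis times angle).
In Python, from station import monitor, imaging, order gives the robot as it stands.
- The arm moves only by the tool drive_tool, never from a script. Its argument "targets" is a list of rows, each a list of 7 numbers: the shift along the tool's x, y, z in cm, then the turn, a rotation vector about the tool's x, y, z in rad, then the opening, from 0 (shut) to 1 (fully open). In form: [[tx, ty, tz, wx, wy, wz, grip], ...]. A call has 1 to 20 rows; each row shifts and turns the commanded pose from where the row before left it, along the tool's axes as they then stand; what a row does not reach is not made up. A row lasts 1/10 s, in which the tool goes at most 50 mm and 8.59 degrees, less where a joint would pass 70% of its speed; a pose out of reach is approached as far as the arm can. A call is refused whole if a number of a shift passes 5 or a number of a turn 0.15, either way. A call with a gripper value outside its range is refused whole. The fingers move at their own pace and stop on an object; "newtons" is the grip in N (left out, the last holds). Time passes only in rows, so rows that do not move let the fingers close. It gives the time, the measured TCP pose, the force, the opening and the grip force at its end, in the units of the state.
- monitor.sense(): the state, without advancing time (a new reading comes with each control period).
- imaging.camera(name): name is "scene" or "top" or "wrist"; returns a dict with "img" (400x640x3 uint8, red, green, blue), "range_z" (400x640 float32, mm along the optical axis (not along the pixel's ray), 0 where there is no reading), "vfov" (degrees; the focal length in pixels is half the picture's height over the tangent of half this angle, whatever the lens; pixels are square), "cx", "cy" (the principal point, pixels), "extrinsics" (4x4, takes a point from camera to world coordinates). Camera axes: x right, y down, z forward; pixel columns grow to the right and rows downward; lengths in mm; the calibration is good to about 2 mm. A picture is of the moment at which its call begins.
- order.job_done(): hands the job in; it is judged then, once.
Trained networks look in a picture, given as the dict that the camera call returned (one of the last four; its "shot" number tells which), for a name from the list of things; names that differ only in an ending like _2 or _b are one class to them, and where a whole thing is asked for, a point or a joint stands for the part that bears it (a point fixed in the world has none). Each returns a list of dicts, best first, with "score" (0 to 1); they miss things now and then, are a little off and sometimes report something else, mostly with a low value. They report only what shows in the picture. A call takes as long as a camera call.
- imaging.trace(picture, name): "pixels" (400x640 bool, what is visible of it) and "bbox" ([centre column, centre row, width, height] in pixels, round what is visible of it).
- imaging.pinpoint(picture, name): "centre" ([column, row] in pixels: a listed point, or the origin of a listed thing).
The state is a dict: "clock": time; "joint_positions": joint angles; "qd": joint speeds; "joint_efforts": joint torques, N m; "tcp_pos": TCP position; "ee_rot": TCP orientation; "force": force on the tool from outside, world axes, zero at the start; "torque": the same for the moment, N m; "grip_width": finger opening in mm; "gripper_force": force on a finger pad.
Only numpy, scipy, OpenCV 4.12 (cv2) and the standard library are available. Lean on these libraries where they do the work, as an engineer would, in place of code of your own. Each camera call takes 0.05 s, during which the arm holds its last target. There are 200 camera calls.

TASK

Get the shut-off sink tap ready to fill the blue jug for the steam iron: push the spout round with a fingertip until its outlet is above the middle of the jug's mouth, and push the tap's lever sideways all the way to its cold stop, on the right as you face the tap from the robot's side. Push gently, without gripping or wrenching the tap; do not raise the lever, which would turn the water on, and leave the jug and everything else standing where it is.

Things in the scene. Friction and masses are not known exactly. Their poses are not given: they have to be found in the camera images.
- sink: Fixed inset steel sink with drainer wings, carrying a matt black mixer tap. Plate 500 (x) by 920 mm (y), 4 mm above the counter; bowl 300 x 470 mm, 170 deep, from 60 to 360 mm in front (-x) of the tap. Axes parallel to the world's. Origin: on the tap's vertical axis (spout and lever both turn about it), at counter height z = 0. Tap body 47 mm across.
- spout (a joint): Turn of the spout about the tap's vertical axis, rad: 0 = straight to -x, growing counter-clockwise seen from above (outlet towards -y); range -1.3 to 1.3. Stays where left; turns at 0.3 N m. Spout: black tube 24 mm thick, straight out from the axis, centreline 91 mm above the counter at the tap, rising to 117 mm at 195 mm from the axis, then bending down to the outlet.
- outlet (a point): Centre of the spout's downward outlet (27 mm across, steel rim), 225 mm from the tap's axis, 75 mm above the counter.
- lever (a joint): Sideways turn of the lever on top of the tap about the tap's vertical axis, rad: 0 = straight to -x, growing counter-clockwise seen from above (tip towards -y); stops at -0.8 (hot, red dot, left) and +0.8 (cold, blue dot, right). Stays where left; turns at 0.16 N m (about 2 N at 85 mm). Independent of the spout.
- lever_tip (a point): Outer end of the lever, on its centreline, 107 mm from the tap's axis, 195 mm above the counter when down. The lever is a straight black bar 16 mm wide, 10 mm thick, with a steel inlay, rising evenly from 183 mm above the counter at the axis to the tip; it passes some 70 mm above the spout.
- lever_lift (a joint): Lift of the lever about its root, rad: 0 = down, tap shut (start); grows as the tip rises, to 0.45 = fully on. Held by friction, 0.22 N m.
- jug: Blue plastic jug in the bowl, left or right: 88 mm across the foot, 110 mm across the rim, 130 mm tall, handle on its own +y side reaching 90 mm from its middle, lip across from it. Origin: centre of the underside, z up. It stands on the bowl floor 166 mm below the counter (rim 36 mm below the counter), its centre 205 to 243 mm from the tap's axis.
- jug_mouth (a point): Centre of the jug's mouth at rim height (opening 104 mm across).
- tub: White plastic beaker, 116 mm across the rim, 85 mm tall, standing in the bowl on the other side from the jug; origin centre of the underside. Bystander.
- soap: Green washing-up bottle with white cap, 60 mm across, 170 mm tall, on the sink's rear edge 200 to 340 mm left (+y) of the tap; origin centre of the underside. Bystander.
- cup: White ceramic cup, 74 mm across, 85 mm tall, on the left drainer wing; origin centre of the underside. Bystander.
- brush: Washing-up brush, 220 mm long, lying on the right drainer wing; origin under its middle. Bystander.
- detergent: Big purple detergent bottle, orange cap, 90 mm across, 200 mm tall, on the sink's rear edge 300 to 380 mm right (-y) of the tap; origin centre of the underside. Bystander.
- stain: White jar with red lid, 64 mm across, 120 mm tall, on the left drainer wing; origin centre of the underside. Bystander.

How it is judged:
By the outcome, as a careful person would: the job done as asked, in the order asked, and still so for the second after the job is handed in, with the robot touching nothing.
It also fails if it takes over 51 s, if anything falls off the work surface, if the arm or the gripper's body presses on something with over 40 N, if the wrist force passes 120 N, or if a joint passes its speed limit or range.

## Working session

There is one attempt and no reset: what is moved stays moved. The work goes in short steps, Python scripts to look and compute and a tool call to move; the robot and the scene stay as the last step left them, time stands still between calls to the robot, and variables do not carry over. Pictures are saved under pics/ and viewed, at most 10 in all, crops included, and the job is handed in when it is done.

Besides the shell and the picture viewer there is one more tool, called after "Emit:" as name([rows], argument=value, ...), one row to a line, values as JSON. drive_tool: Moves the arm, as the interface text tells. Its arguments: {"type":"object","properties":{"targets":{"type":"array","items":{"type":"array","items":{"type":"number"}}},"newtons":{"type":"number"}},"required":["targets"]}

```bash
mkdir -p pics
cat > h.py <<'E'
import numpy as np, cv2
from station import monitor, imaging, order
def px2w(p,uv,z=None,d=None):
    f=200/np.tan(np.radians(p["vfov"])/2)
    r=np.array([(uv[0]-p["cx"])/f,(uv[1]-p["cy"])/f,1.]);E=np.array(p["extrinsics"])
    if d is not None: return E[:3,:3]@(r*d)+E[:3,3]
    w=E[:3,:3]@r; return E[:3,3]+w*(z-E[2,3])/w[2]
def save(p,n): cv2.imwrite("pics/"+n+".png",p["img"][:,:,::-1])
def cloud(p,m=None):
    f=200/np.tan(np.radians(p["vfov"])/2);v,u=np.mgrid[:400,:640];d=p["range_z"]
    ok=(d>0) if m is None else (d>0)&m
    c=np.stack([(u-p["cx"])/f*d,(v-p["cy"])/f*d,d],-1)[ok];E=np.array(p["extrinsics"])
    return c@E[:3,:3].T+E[:3,3]
E
cat > a.py <<'E'
from h import *
np.set_printoptions(precision=1,suppress=True)
for c in ("scene","top"):
    p=imaging.camera(c);save(p,c+"0");print(c,np.array(p["extrinsics"])[:3,3])
    for n,z in (("sink",0),("outlet",75),("lever_tip",195),("jug_mouth",-36),("jug",-166),("tub",-166),("soap",4),("cup",4),("stain",4),("detergent",4),("brush",4)):
        r=imaging.pinpoint(p,n)
        if r: print(n,r[0]["score"],r[0]["centre"],px2w(p,r[0]["centre"],z=z))
    for n in ("spout","lever","jug"):
        r=imaging.trace(p,n)
        if r:
            q=cloud(p,r[0]["pixels"]);print(n,r[0]["score"],r[0]["bbox"],len(q),np.percentile(q,[2,50,98],axis=0).ravel())
s=monitor.sense();print(s["clock"],s["tcp_pos"],s["ee_rot"],s["force"],s["grip_width"])
E
python3 a.py
```

```text
scene [1196.  -231.7 1291.8]
sink 0.63 [320.9, 263.5] [663.    4.2   0. ]
outlet 0.81 [291.8, 189.3] [444.7   4.8  75. ]
lever_tip 0.57 [312.8, 195.8] [558.8  24.5 195. ]
jug_mouth 0.94 [252.9, 235.5] [ 484.4 -141.5  -36. ]
jug 0.87 [256.8, 254.1] [ 483.6 -143.2 -166. ]
tub 0.94 [331.3, 228.0] [ 489.6  116.9 -166. ]
soap 0.63 [420.2, 232.1] [685.5 310.    4. ]
cup 0.77 [392.8, 146.1] [373.3 381.7   4. ]
stain 0.84 [412.3, 189.5] [545.9 359.7   4. ]
detergent 0.83 [197.3, 312.4] [ 667.2 -357.3    4. ]
brush 0.78 [179.8, 261.2] [ 502.8 -361.8    4. ]
spout 0.7 [307.1, 222.9, 41.3, 84.6] 688 [ 328.3  -27.5 -167.   549.9    0.8  112.2  692.5   47.8  128.6]
lever 0.64 [317.9, 223.2, 20.7, 49.2] 502 [569.7 -25.5 147.8 659.4   2.5 184.9 689.9  25.2 201.7]
jug 0.89 [252.5, 241.7, 35.2, 50.9] 1361 [ 435.7 -186.6 -166.1  462.3 -136.8  -88.2  556.5  -89.9  -33.6]
top [ 264.5   40.6 1569.8]
sink 0.68 [335.7, 155.9] [674.4  -2.6   0. ]
outlet 0.87 [332.6, 227.7] [435.5  11.8  75. ]
lever_tip 0.59 [327.6, 180.3] [554.   26.2 195. ]
jug_mouth 0.94 [373.9, 216.7] [ 482.2 -122.9  -36. ]
jug 0.76 [373.0, 222.2] [ 480.8 -132.5 -166. ]
tub 0.65 [300.8, 221.8] [ 484.7  116.7 -166. ]
soap 0.97 [237.1, 155.9] [676.8 311.8   4. ]
cup 0.79 [214.5, 248.4] [382.9 376.6   4. ]
stain 0.61 [221.7, 199.1] [537.5 357.8   4. ]
detergent 0.69 [448.7, 156.8] [ 666.4 -361.5    4. ]
brush 0.62 [450.1, 209.1] [ 498.3 -357.2    4. ]
spout 0.71 [335.1, 193.4, 15.3, 73.1] 570 [430.5 -16.8 -81.3 526.5   3.4 116.6 641.3  19.6 131.7]
lever 0.83 [336.8, 156.6, 14.5, 42.3] 366 [562.7 -21.8 163.3 644.    6.5 189.2 680.2  25.  202.7]
jug 0.98 [379.4, 213.1, 37.5, 38.3] 1006 [ 430.7 -189.7 -169.2  496.  -149.9 -136.1  552.5  -91.7  -32.2]
1.5 [291.9 580.8 256.3] [-0.7 -3.1  0. ] [ 0.3  0.3 -0.6] 85.25667245762196
```

Run:
```python
import cv2
a=cv2.imread("pics/scene0.png")[110:340,150:450];b=cv2.imread("pics/top0.png")[110:290,190:490]
cv2.imwrite("pics/m.png",cv2.resize(cv2.vconcat([a,b]),None,fx=1.45,fy=1.45,interpolation=2))
```

```text
(no output)
```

View pics/m.png

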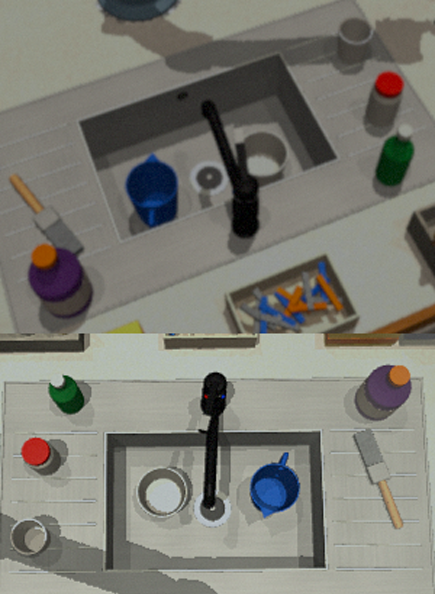

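```bash
cat > mv.py <<'E'
from h import *
from scipy.spatial.transform import Rotation as R
def plan(*wps):
    """wps: (x,y,z,yaw) with tool y = (-sin,cos) of yaw; prints tool-frame shift (cm) and turn for each leg"""
    s=monitor.sense();p=np.array(s["tcp_pos"]);r=R.from_rotvec(s["ee_rot"])
    for x,y,z,w in wps:
        t=R.from_matrix(np.array([[-np.cos(w),-np.sin(w),0],[-np.sin(w),np.cos(w),0],[0,0,-1]]).T)
        dp=r.inv().apply(np.array([x,y,z])-p)/10;dr=(r.inv()*t).as_rotvec()
        dt=t.inv().apply(np.array([x,y,z])-p)/10
        print("shift(old axes)",dp.round(2),"shift(new axes)",dt.round(2),"turn",dr.round(3))
        p=np.array([x,y,z]);r=t
E
python3 - <<'E'
from mv import *
plan((460,60,360,0))
p=cloud({**imaging.camera("top")})
m=(abs(p[:,2]+38)<8)&(abs(p[:,1]+130)<100)&(abs(p[:,0]-482)<90);q=p[m];print(len(q),q.min(0),q.max(0))
E
```

```text
shift(old axes) [-38.4  -38.98 -10.37] shift(new axes) [-16.81 -52.08 -10.37] turn [-0.    -0.    -0.466]
162 [ 419.85523433 -194.37704224  -45.98842822] [560.62697166 -84.56127284 -30.0802838 ]
```

Emit:
drive_tool([
  [0, 0, -2.6, 0, 0, -0.1165, 0],
  [0, 0, -2.6, 0, 0, -0.1165, 0],
  [0, 0, -2.6, 0, 0, -0.1165, 0],
  [0, 0, -2.6, 0, 0, -0.1165, 0],
  [-1.4, -4.34, 0, 0, 0, 0, 0],
  [-1.4, -4.34, 0, 0, 0, 0, 0],
  [-1.4, -4.34, 0, 0, 0, 0, 0],
  [-1.4, -4.34, 0, 0, 0, 0, 0],
  [-1.4, -4.34, 0, 0, 0, 0, 0],
  [-1.4, -4.34, 0, 0, 0, 0, 0],
  [-1.4, -4.34, 0, 0, 0, 0, 0],
  [-1.4, -4.34, 0, 0, 0, 0, 0],
  [-1.4, -4.34, 0, 0, 0, 0, 0],
  [-1.4, -4.34, 0, 0, 0, 0, 0],
  [-1.4, -4.34, 0, 0, 0, 0, 0],
  [-1.4, -4.34, 0, 0, 0, 0, 0],
  [0, 0, 0, 0, 0, 0, 0],
  [0, 0, 0, 0, 0, 0, 0],
])

```text
clock: 3.35
tcp_pos: [460.2, 58.7, 360.5]
ee_rot: [0.006, 3.141, 0.002]
force: [-0.3, 0.2, 0.1]
grip_width: 0.2
gripper_force: 0.0
```

```bash
cat > w.py <<'E'
import sys
from mv import *
np.set_printoptions(precision=1,suppress=True)
s=monitor.sense();print(s["clock"],s["tcp_pos"],s["ee_rot"],s["force"],s["grip_width"])
p=imaging.camera("wrist");save(p,sys.argv[1]);print(np.array(p["extrinsics"]))
for n,z in (("sink",0),("outlet",75),("lever_tip",195),("jug_mouth",-36)):
    r=imaging.pinpoint(p,n)
    if r: print(n,r[0]["score"],r[0]["centre"],px2w(p,r[0]["centre"],z=z))
for n in ("spout","lever"):
    r=imaging.trace(p,n)
    if r:
        q=cloud(p,r[0]["pixels"]);print(n,r[0]["score"],r[0]["bbox"],len(q))
        lo=80 if n=="spout" else 170
        q=q[(q[:,2]>lo)&(q[:,2]<215)]
        for a in range(430,720,20):
            m=(q[:,0]>a)&(q[:,0]<a+20)
            if m.sum()>5: print(a+10,m.sum(),np.percentile(q[m][:,1],[3,97]),np.percentile(q[m][:,2],[5,95]))
q=cloud(p);m=(abs(q[:,2]+36)<4)&(q[:,1]<-40)&(q[:,0]>380)&(q[:,0]<590);print("rim",m.sum())
if m.sum()>20:
    from scipy.optimize import least_squares
    q=q[m];f=least_squares(lambda c:np.hypot(q[:,0]-c[0],q[:,1]-c[1])-53.5,[482,-132],loss="soft_l1",f_scale=2);print("rim centre",f.x,q.min(0),q.max(0))
E
python3 w.py w1
```

```text
3.35 [460.2  58.7 360.5] [0.  3.1 0. ] [-0.3  0.2  0.1] 0.22137941160690278
[[  0.    1.    0.3 382.6]
 [  1.   -0.    0.   58.5]
 [  0.    0.3  -1.  477.9]
 [  0.    0.    0.    1. ]]
sink 0.59 [285.8, 267.3] [669.   -5.3   0. ]
outlet 0.73 [283.2, 153.1] [443.2   8.1  75. ]
lever_tip 0.59 [286.7, 276.5] [563.9  21.3 195. ]
jug_mouth 0.85 [210.4, 168.4] [ 487.  -138.5  -36. ]
spout 0.64 [278.0, 217.1, 28.2, 148.6] 2415
440 346 [-1.3 20.6] [ 97.6 125.7]
460 296 [-2.4 18.6] [120.  128.5]
480 276 [-4.7 17.7] [117.8 128.2]
500 247 [-6.5 15.8] [116.2 125.7]
520 227 [-5.9 14.7] [115.  122.7]
540 197 [-6.1 13.5] [111.3 120. ]
560 194 [-7.9 12.5] [108.4 117. ]
580 188 [-9.8 11.3] [104.5 113.8]
600 177 [-11.1  10.2] [102.1 111.1]
620 88 [-13.2   7.8] [101.2 108.5]
640 93 [-24.3  -7.3] [ 83.9 108.1]
lever 0.46 [282.4, 278.6, 13.5, 20.8] 163
560 105 [12.4 23.1] [192.4 200.7]
580 31 [ 9.4 17.2] [198.2 200.5]
rim 763
rim centre [ 479.5 -154.3] [ 381.1 -242.   -40. ] [589.8 -85.8 -32. ]
```

View pics/w1.png

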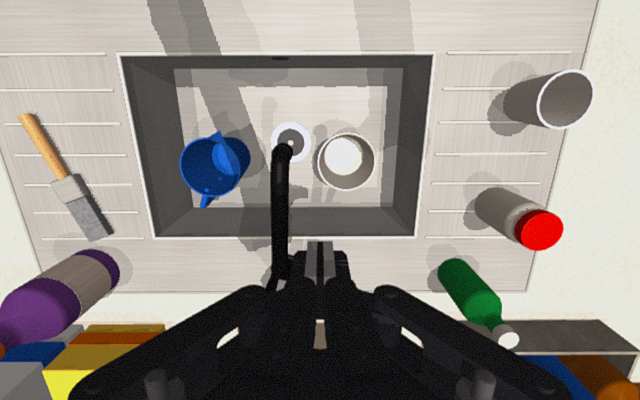

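```bash
cat > jug.py <<'E'
from mv import *
from scipy.optimize import least_squares
for c in ("wrist","top","scene"):
    p=imaging.camera(c);t=imaging.pinpoint(p,"jug_mouth");r=imaging.trace(p,"jug")
    if t: print(c,"mouth pin",px2w(p,t[0]["centre"],z=-36).round(1),t[0]["score"])
    if r:
        q=cloud(p,r[0]["pixels"]);q=q[abs(q[:,2]+36)<5]
        if len(q)<20: continue
        f=least_squares(lambda c:np.hypot(q[:,0]-c[0],q[:,1]-c[1])-53.5,q[:,:2].mean(0),loss="soft_l1",f_scale=2);print(" rim",len(q),f.x.round(1),q.min(0).round(),q.max(0).round(),f.cost)
E
python3 jug.py
```

```text
wrist mouth pin [ 476.6 -142.1  -36. ] 0.77
 rim 469 [ 484.2 -139.4] [ 421. -194.  -41.] [539. -86. -32.] 987.4113201280975
top mouth pin [ 487.3 -130.1  -36. ] 0.76
 rim 95 [ 483.2 -138.5] [ 423. -194.  -41.] [556. -88. -31.] 274.3723939455242
scene mouth pin [ 482.7 -143.8  -36. ] 0.88
 rim 151 [ 488.5 -138.2] [ 422. -192.  -41.] [545. -84. -31.] 396.5676221940822
```

```bash
python3 -c "
from mv import *
plan((487,66,125,-0.06),(485,40,125,-0.06))"
```

```text
shift(old axes) [-2.69  0.6  23.53] shift(new axes) [-2.65  0.76 23.53] turn [-0.    0.    0.06]
shift(old axes) [ 0.04 -2.61  0.  ] shift(new axes) [ 0.04 -2.61  0.  ] turn [0. 0. 0.]
```

Emit:
drive_tool([
  [-2.67, 0.7, 0, 0, 0, 0.06, 0],
  [0, 0, 4, 0, 0, 0, 0],
  [0, 0, 4, 0, 0, 0, 0],
  [0, 0, 4, 0, 0, 0, 0],
  [0, 0, 4, 0, 0, 0, 0],
  [0, 0, 4, 0, 0, 0, 0],
  [0, 0, 3.5, 0, 0, 0, 0],
  [0, 0, 0, 0, 0, 0, 0],
  [0, -0.9, 0, 0, 0, 0, 0],
  [0, -0.9, 0, 0, 0, 0, 0],
  [0, -0.9, 0, 0, 0, 0, 0],
  [0, 0, 0, 0, 0, 0, 0],
])

```text
clock: 5.35
tcp_pos: [486.3, 37.9, 127.0]
ee_rot: [0.1, 3.137, 0.001]
force: [0.2, -0.3, 0.7]
grip_width: -0.4
gripper_force: 0.0
```

```bash
python3 w.py w2|head -40
```

```text
5.35 [486.3  37.9 127. ] [0.1 3.1 0. ] [ 0.2 -0.3  0.7] -0.40120176698293225
[[  0.1   0.9   0.3 408.5]
 [  1.   -0.1  -0.   42.5]
 [  0.    0.3  -1.  244.1]
 [  0.    0.    0.    1. ]]
outlet 0.76 [264.0, 168.4] [441.4   7.4  75. ]
spout 0.64 [258.4, 219.5, 63.3, 147.3] 7075
440 2839 [-1.3 21.1] [ 94.3 125.6]
460 2154 [-2.3 18.8] [119.3 128.3]
480 1552 [-3.5 17.7] [118.8 128.4]
500 134 [-4.2 17. ] [114.  124.3]
lever 0.44 [597.0, 367.7, 85.9, 64.6] 4298
rim 3187
rim centre [ 469.7 -188.1] [ 380.  -243.3  -40. ] [589.4 -85.4 -32. ]
```

View pics/w2.png

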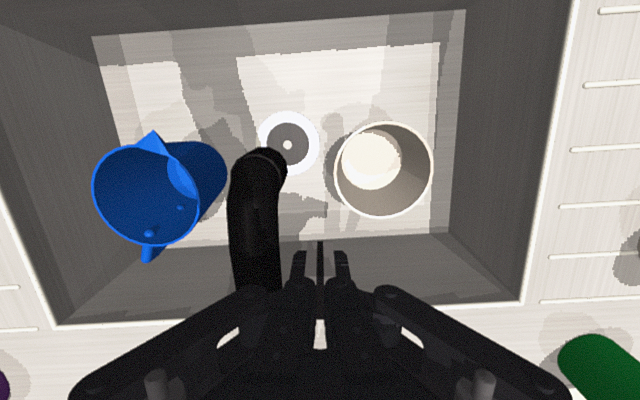

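Emit:
drive_tool([
  [0.07, -0.56, 0, 0, 0, -0.03, 0],
  [0.07, -0.56, 0, 0, 0, -0.03, 0],
  [0.07, -0.56, 0, 0, 0, -0.03, 0],
  [0.07, -0.56, 0, 0, 0, -0.03, 0],
  [0.07, -0.56, 0, 0, 0, -0.03, 0],
  [0.07, -0.56, 0, 0, 0, -0.03, 0],
  [0.07, -0.56, 0, 0, 0, -0.03, 0],
  [0.07, -0.56, 0, 0, 0, -0.03, 0],
  [0.07, -0.56, 0, 0, 0, -0.03, 0],
  [0.07, -0.56, 0, 0, 0, -0.03, 0],
  [0.07, -0.56, 0, 0, 0, -0.03, 0],
  [0.07, -0.56, 0, 0, 0, -0.03, 0],
  [0.07, -0.56, 0, 0, 0, -0.03, 0],
  [0.07, -0.56, 0, 0, 0, -0.03, 0],
  [0.07, -0.56, 0, 0, 0, -0.03, 0],
  [0.07, -0.56, 0, 0, 0, -0.03, 0],
  [0.07, -0.56, 0, 0, 0, -0.03, 0],
  [0.07, -0.56, 0, 0, 0, -0.03, 0],
  [0.07, -0.56, 0, 0, 0, -0.03, 0],
  [0, 0, 0, 0, 0, 0, 0],
])

```text
clock: 7.7
tcp_pos: [493.4, -65.4, 124.7]
ee_rot: [0.792, -3.038, -0.001]
force: [0.1, 0.3, -0.6]
grip_width: -0.2
gripper_force: 0.1
```

```bash
cat > sp.py <<'E'
import sys
from mv import *
np.set_printoptions(precision=2,suppress=True)
s=monitor.sense();print(s["clock"],s["tcp_pos"],s["ee_rot"],s["force"])
A=np.array([668,-5.])
for c in sys.argv[2:]:
    p=imaging.camera(c);save(p,sys.argv[1]+c)
    r=imaging.pinpoint(p,"outlet")
    if r: o=px2w(p,r[0]["centre"],z=75);print(c,"outlet",r[0]["score"],o,np.arctan2(A[1]-o[1],A[0]-o[0]))
    r=imaging.trace(p,"spout")
    if r:
        q=cloud(p,r[0]["pixels"]);q=q[(q[:,2]>105)&(q[:,2]<132)];d=np.hypot(*(q[:,:2]-A).T);th=np.arctan2(A[1]-q[:,1],A[0]-q[:,0])
        for a in range(90,230,20):
            m=(d>a)&(d<a+20)
            if m.sum()>20: print(" r",a+10,m.sum(),np.percentile(th[m],[3,97]),np.percentile(th[m],[3,97]).mean())
E
python3 sp.py s1 wrist
```

```text
7.7 [493.41 -65.44 124.71] [ 0.79 -3.04 -0.  ] [ 0.1   0.27 -0.63]
wrist outlet 0.9 [ 467.66 -108.34   75.  ] 0.47621968816857146
 r 180 845 [0.42 0.53] 0.4739355552509465
 r 200 2026 [0.42 0.52] 0.4717170564480767
 r 220 2545 [0.42 0.52] 0.47232972915503857
```

View pics/s1wrist.png

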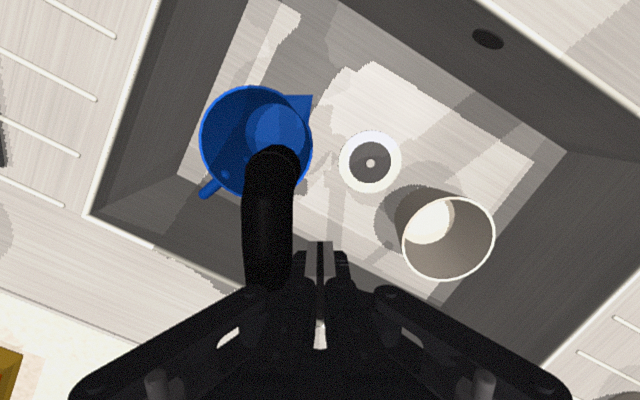

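Emit:
drive_tool([
  [0.07, -0.56, 0, 0, 0, -0.03, 0],
  [0.07, -0.56, 0, 0, 0, -0.03, 0],
  [0.07, -0.56, 0, 0, 0, -0.03, 0],
  [0.07, -0.56, 0, 0, 0, -0.03, 0],
  [0.06, -0.5, 0, 0, 0, -0.03, 0],
  [0, 0, 0, 0, 0, 0, 0],
  [0, 0, 0, 0, 0, 0, 0],
])

```text
clock: 8.55
tcp_pos: [506.6, -90.0, 125.4]
ee_rot: [-1.017, 2.971, -0.001]
force: [0.2, 1.0, 0.6]
grip_width: 0.0
gripper_force: 0.0
```

```bash
python3 sp.py s2 wrist; python3 jug.py
```

```text
8.55 [506.55 -90.   125.41] [-1.02  2.97 -0.  ] [0.2  0.98 0.6 ]
wrist outlet 0.71 [ 483.88 -138.36   75.  ] 0.6268727294436078
 r 180 1043 [0.57 0.68] 0.6251710866157578
 r 200 2013 [0.57 0.68] 0.6248423581345592
 r 220 2535 [0.58 0.67] 0.626232570417319
wrist mouth pin [ 484.6 -139.8  -36. ] 0.9
 rim 1526 [ 484.6 -140.1] [ 419. -195.  -41.] [535. -86. -32.] 4022.9207296950544
top mouth pin [ 490.3 -123.1  -36. ] 0.62
scene mouth pin [ 480.8 -143.8  -36. ] 0.9
 rim 114 [ 489.1 -138.6] [ 432. -193.  -41.] [545. -85. -31.] 143.5718126373723
```

Emit:
drive_tool([
  [0, 1, 0, 0, 0, 0, 0],
  [0, 2, 0, 0, 0, 0, 0],
  [0, 1, -3, 0, 0, 0, 0],
  [0, 0, -4, 0, 0, 0, 0],
  [0, 0, -4, 0, 0, 0, 0],
  [0, 0, -4, 0, 0, 0, 0],
  [0, 0, 0, 0, 0, 0, 0],
])

```text
clock: 9.85
tcp_pos: [485.3, -58.4, 281.6]
ee_rot: [-1.015, 2.96, -0.004]
force: [0.4, 0.7, 0.4]
grip_width: -0.1
gripper_force: 0.0
```

```bash
cat > lv.py <<'E'
import sys
from mv import *
np.set_printoptions(precision=2,suppress=True)
s=monitor.sense();print(s["clock"],s["tcp_pos"],s["ee_rot"],s["force"])
A=np.array([668,-5.])
for c in sys.argv[2:]:
    p=imaging.camera(c);save(p,sys.argv[1]+c)
    r=imaging.pinpoint(p,"lever_tip")
    if r: o=px2w(p,r[0]["centre"],z=195);print(c,"tip",r[0]["score"],r[0]["centre"],o,np.arctan2(A[1]-o[1],A[0]-o[0]),np.hypot(*(o[:2]-A)))
    q=cloud(p);d=np.hypot(*(q[:,:2]-A).T);q=q[(q[:,2]>183)&(q[:,2]<225)&(d<115)];d=np.hypot(*(q[:,:2]-A).T);th=np.arctan2(A[1]-q[:,1],A[0]-q[:,0])
    for a in range(35,115,10):
        m=(d>a)&(d<a+10)
        if m.sum()>5: print(" r",a+5,m.sum(),np.percentile(th[m],[3,97]),np.percentile(th[m],[3,97]).mean(),np.percentile(q[m][:,2],[5,95]))
E
python3 lv.py l1 wrist top scene
python3 -c "
from mv import *
plan((592,70,275,-0.245),(592,70,203,-0.245))"
```

```text
9.85 [485.25 -58.4  281.6 ] [-1.01  2.96 -0.  ] [0.37 0.67 0.4 ]
wrist tip 0.61 [279.4, 270.9] [544.69 -54.75 195.  ] 0.3834678550162253 132.9616390418634
 r 80 10 [-0.26 -0.2 ] -0.2302884135742243 [197.38 199.02]
 r 90 144 [-0.27 -0.15] -0.2104211196065178 [191.31 199.56]
 r 100 50 [-0.21 -0.15] -0.1798559208449754 [190.71 199.75]
top tip 0.51 [328.4, 179.8] [555.44  23.95 195.  ] -0.251741853462468 116.22375721057787
 r 40 21 [-0.43 -0.06] -0.24527212298601905 [187.72 195.81]
 r 50 16 [-0.38 -0.11] -0.24138746096269403 [189.58 197.36]
 r 60 22 [-0.37 -0.12] -0.24397657812951137 [190.04 196.41]
 r 70 18 [-0.34 -0.14] -0.2446718261690688 [191.87 199.75]
 r 80 19 [-0.34 -0.16] -0.24946560429523967 [194.34 201.87]
 r 90 19 [-0.33 -0.18] -0.2508213726768076 [196.41 204.29]
 r 100 21 [-0.33 -0.18] -0.253034453721756 [195.99 204.87]
 r 110 17 [-0.31 -0.18] -0.24654358308055618 [193.7  203.66]
scene tip 0.5 [312.3, 196.3] [559.7  22.7 195. ] -0.2503820414994831 111.78849143688596
 r 40 25 [-0.44 -0.08] -0.2575477197495883 [187.37 194.27]
 r 50 23 [-0.41 -0.13] -0.27432830921359275 [189.14 196.51]
 r 60 23 [-0.37 -0.14] -0.2562626667895159 [190.33 197.06]
 r 70 25 [-0.37 -0.16] -0.2656893804948013 [192.3  197.45]
 r 80 24 [-0.36 -0.18] -0.2674454048634329 [193.35 202.32]
 r 90 20 [-0.35 -0.18] -0.2624458503893863 [194.08 201.25]
 r 100 22 [-0.33 -0.2 ] -0.2647691580995236 [197.03 202.82]
shift(old axes) [-16.71   3.28  -0.2 ] shift(new axes) [-7.73 15.17 -0.16] turn [ 0.001 -0.004  0.905]
shift(old axes) [0.  0.  7.2] shift(new axes) [0.  0.  7.2] turn [0. 0. 0.]
```

Emit:
drive_tool([
  [0, 0, 0, 0, 0, 0.113, 0],
  [0, 0, 0, 0, 0, 0.113, 0],
  [0, 0, 0, 0, 0, 0.113, 0],
  [0, 0, 0, 0, 0, 0.113, 0],
  [0, 0, 0, 0, 0, 0.113, 0],
  [0, 0, 0, 0, 0, 0.113, 0],
  [0, 0, 0, 0, 0, 0.113, 0],
  [0, 0, 0, 0, 0, 0.113, 0],
  [-1.55, 3.03, 0, 0, 0, 0, 0],
  [-1.55, 3.03, 0, 0, 0, 0, 0],
  [-1.55, 3.03, 0, 0, 0, 0, 0],
  [-1.55, 3.03, 0, 0, 0, 0, 0],
  [-1.55, 3.03, 0, 0, 0, 0, 0],
  [0, 0, 0, 0, 0, 0, 0],
  [0, 0, 2.4, 0, 0, 0, 0],
  [0, 0, 2.4, 0, 0, 0, 0],
  [0, 0, 2.4, 0, 0, 0, 0],
  [0, 0, 0, 0, 0, 0, 0],
  [0, 0, 0, 0, 0, 0, 0],
])

```text
clock: 12.05
tcp_pos: [592.3, 69.0, 202.2]
ee_rot: [-0.383, -3.115, 0.002]
force: [0.2, 0.3, 0.4]
grip_width: 0.2
gripper_force: 0.0
```

```bash
python3 lv.py l2 wrist
python3 -c "
from mv import *
plan((590.5,44,203,-0.25))"
```

```text
12.05 [592.34  68.96 202.23] [-0.38 -3.12  0.  ] [0.17 0.32 0.41]
wrist tip 0.74 [207.3, 240.8] [562.77  21.19 195.  ] -0.24391484502513172 108.44319715010295
 r 40 10 [-0.21 -0.16] -0.18619839227450827 [191.86 193.08]
 r 50 131 [-0.39 -0.21] -0.2993106287461067 [188.88 193.53]
 r 70 35 [-0.22 -0.14] -0.1817651504263634 [194.03 196.38]
 r 80 489 [-0.34 -0.15] -0.24284454875930828 [192.13 198.5 ]
 r 90 661 [-0.33 -0.16] -0.24571501805165352 [193.28 199.61]
 r 100 1137 [-0.83 -0.17] -0.4994739069181397 [195.12 224.23]
 r 110 2220 [-0.78 -0.2 ] -0.4867908686910433 [188.35 224.16]
shift(old axes) [-0.27 -2.55  0.14] shift(new axes) [-0.28 -2.55  0.14] turn [0.001 0.002 0.006]
```

View pics/l2wrist.png

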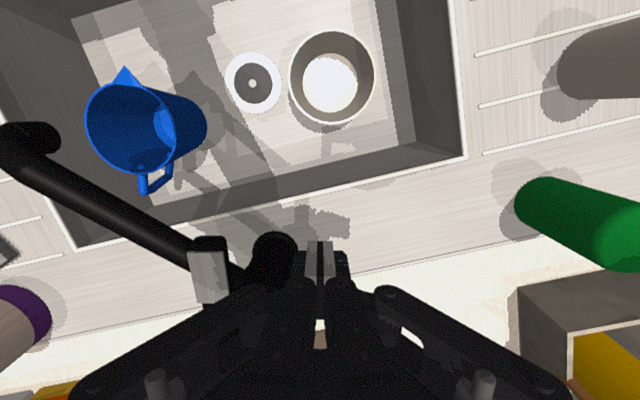

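Run:
```python
from mv import *
p=imaging.camera("wrist")
for u,v in ((275,240),(265,250),(275,258),(285,262),(262,275),(275,280),(207,260)): print(u,v,p["range_z"][v,u],px2w(p,(u,v),d=p["range_z"][v,u]).round(0))
p=imaging.camera("scene");c=p["img"][150:270,260:380];cv2.imwrite("pics/c.png",cv2.resize(c,None,fx=4,fy=4,interpolation=2))
```

```text
275 240 323.74997 [645.   5.  27.]
265 250 299.5154 [642.  -1.  52.]
275 258 284.56677 [646.  11.  68.]
285 262 298.87622 [658.  16.  57.]
262 275 252.82437 [643.   5. 101.]
275 280 255.28166 [651.  15. 100.]
207 260 138.1001 [573.  19. 199.]
```

View pics/c.png

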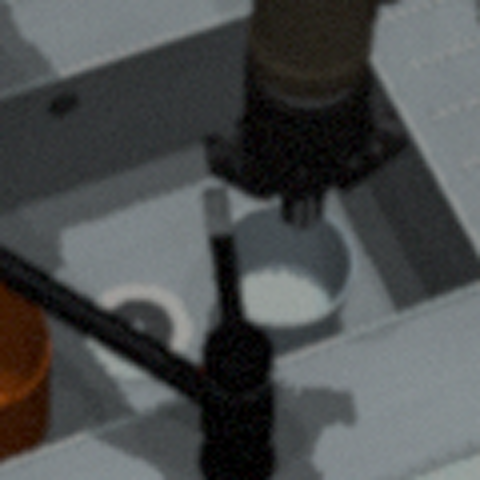

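Emit:
drive_tool([
  [0, -1, 0, 0, 0, 0, 0],
  [0, -1, 0, 0, 0, 0, 0],
  [0, -0.8, 0, 0, 0, 0, 0],
  [0.1, -0.46, 0, 0, 0, -0.05, 0],
  [0.1, -0.46, 0, 0, 0, -0.05, 0],
  [0.1, -0.46, 0, 0, 0, -0.05, 0],
  [0.1, -0.46, 0, 0, 0, -0.05, 0],
  [0.1, -0.46, 0, 0, 0, -0.05, 0],
  [0.1, -0.46, 0, 0, 0, -0.05, 0],
  [0.1, -0.46, 0, 0, 0, -0.05, 0],
  [0.1, -0.46, 0, 0, 0, -0.05, 0],
  [0.1, -0.46, 0, 0, 0, -0.05, 0],
  [0.1, -0.46, 0, 0, 0, -0.05, 0],
  [0.1, -0.46, 0, 0, 0, -0.05, 0],
  [0.1, -0.46, 0, 0, 0, -0.05, 0],
  [0.1, -0.46, 0, 0, 0, -0.05, 0],
  [0.1, -0.46, 0, 0, 0, -0.05, 0],
  [0.1, -0.46, 0, 0, 0, -0.05, 0],
  [0, 0, 0, 0, 0, 0, 0],
])

```text
clock: 14.15
tcp_pos: [578.3, -27.4, 203.2]
ee_rot: [0.783, -3.041, -0.001]
force: [-1.0, 0.8, 0.6]
grip_width: -0.0
gripper_force: 0.2
```

```bash
python3 lv.py l3 wrist scene
```

```text
14.15 [578.31 -27.44 203.19] [ 0.78 -3.04 -0.  ] [-1.02  0.82  0.63]
wrist tip 0.57 [275.8, 236.3] [571.71 -55.42 195.  ] 0.4823673279816343 108.69055581134269
 r 80 207 [0.2  0.56] 0.3830257839087883 [197.14 216.02]
 r 90 738 [0.22 0.57] 0.3949077829020529 [197.84 224.23]
 r 100 3187 [0.14 0.55] 0.3453435636023857 [187.36 224.06]
 r 110 885 [0.06 0.55] 0.3028726844533487 [193.23 224.49]
scene tip 0.57 [287.8, 210.8] [575.64 -51.73 195.  ] 0.46842036550522276 103.51498530322056
 r 40 25 [0.3  0.66] 0.4781778371255999 [185.46 195.05]
 r 50 24 [0.32 0.64] 0.47904483055923286 [189.04 195.59]
 r 60 26 [0.38 0.62] 0.4991518447607903 [190.73 197.36]
 r 70 24 [0.36 0.6 ] 0.47798091085084243 [187.99 198.89]
 r 80 85 [0.09 0.58] 0.33745049824192586 [186.7  223.24]
 r 90 13 [0.1  0.58] 0.34247990312646204 [191.16 209.81]
```

View pics/l3wrist.png

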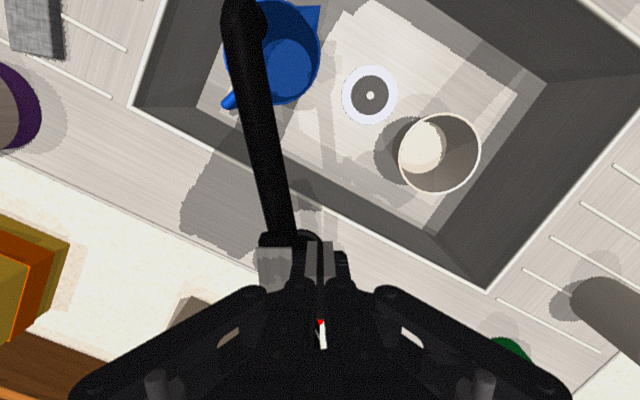

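Emit:
drive_tool([
  [0.1, -0.46, 0, 0, 0, -0.05, 0],
  [0.1, -0.46, 0, 0, 0, -0.05, 0],
  [0.1, -0.46, 0, 0, 0, -0.05, 0],
  [0.1, -0.46, 0, 0, 0, -0.05, 0],
  [0.1, -0.46, 0, 0, 0, -0.05, 0],
  [0.1, -0.46, 0, 0, 0, -0.05, 0],
  [0, -0.1, 0, 0, 0, 0, 0],
  [0, 0, 0, 0, 0, 0, 0],
])

```text
clock: 15.15
tcp_pos: [590.4, -51.6, 203.2]
ee_rot: [1.231, -2.889, -0.003]
force: [-4.0, 2.5, 2.5]
grip_width: 0.1
gripper_force: 2.2
```

```bash
python3 lv.py l4 wrist scene top
```

```text
15.15 [590.42 -51.61 203.17] [ 1.23 -2.89 -0.  ] [-3.99  2.49  2.49]
wrist tip 0.6 [274.6, 235.2] [592.36 -81.26 195.  ] 0.7894670547674494 107.40607400428809
 r 80 329 [0.5  0.87] 0.6848872449291252 [197.1 216.2]
 r 90 1000 [0.52 0.87] 0.6953143336852601 [194.87 224.24]
 r 100 3080 [0.41 0.85] 0.6310130771941945 [187.53 224.17]
 r 110 713 [0.35 0.85] 0.5984830987551648 [193.05 224.18]
scene tip 0.63 [280.1, 220.9] [595.62 -80.31 195.  ] 0.8052390386706271 104.45036424877264
 r 40 24 [0.6  0.98] 0.7945427722838505 [187.42 194.31]
 r 50 26 [0.64 0.95] 0.7977008193520334 [187.86 196.17]
 r 60 24 [0.7  0.93] 0.8146037929966088 [188.91 196.8 ]
 r 70 29 [0.61 0.9 ] 0.756309556651035 [190.02 213.45]
 r 80 49 [0.46 0.9 ] 0.6783932555492771 [187.22 216.84]
 r 90 7 [0.85 0.88] 0.868030330092876 [189.18 200.15]
```

Emit:
drive_tool([
  [0, -0.1, 0, 0, 0, 0, 0],
  [0, -0.1, 0, 0, 0, 0, 0],
  [0, 0, 0, 0, 0, 0, 0],
])

```text
clock: 15.75
tcp_pos: [590.6, -51.8, 203.0]
ee_rot: [1.232, -2.885, -0.007]
force: [-8.1, 4.9, 4.9]
grip_width: -0.2
gripper_force: 4.3
```

Emit:
drive_tool([
  [0, 0.5, 0, 0, 0, 0, 0],
  [0, 1.5, 0, 0, 0, 0, 0],
  [0, 2.5, 0, 0, 0, 0, 0],
  [0, 0.5, -3, 0, 0, 0, 0],
  [0, 0, -4, 0, 0, 0, 0],
  [0, 0, -4, 0, 0, 0, 0],
  [0, 2.5, -4, 0, 0, 0, 0],
  [0, 4, 0, 0, 0, 0, 0],
  [0, 4, 0, 0, 0, 0, 0],
  [0, 4, 0, 0, 0, 0, 0],
  [0, 0, 0, 0, 0, 0, 0],
])

```text
clock: 16.85
tcp_pos: [448.7, 86.0, 353.4]
ee_rot: [-1.245, 2.883, 0.002]
force: [0.4, 0.0, 0.3]
grip_width: -0.6
gripper_force: 0.0
```

```bash
python3 lv.py l5 scene top wrist; python3 sp.py l6 top scene; python3 jug.py
python3 - <<'E'
import cv2
a=cv2.imread("pics/l5scene.png")[110:340,150:450];b=cv2.imread("pics/l5top.png")[110:290,190:490]
cv2.imwrite("pics/m2.png",cv2.resize(cv2.vconcat([a,b]),None,fx=1.45,fy=1.45,interpolation=2))
E
```

```text
16.85 [448.7   86.01 353.37] [-1.24  2.88  0.  ] [0.39 0.02 0.28]
scene tip 0.7 [319.6, 265.6] [747.28 -36.46 195.  ] 2.763840954883509 85.29387462487641
 r 40 25 [0.62 0.98] 0.79971075921219 [186.01 194.56]
 r 50 29 [0.67 0.94] 0.8042187852492662 [187.08 197.18]
 r 60 24 [0.68 0.93] 0.8075847361643191 [191.16 195.82]
 r 70 26 [0.7  0.91] 0.803212538395879 [190.12 198.96]
 r 80 30 [0.67 0.88] 0.7780474148153532 [191.43 200.12]
 r 90 29 [0.71 0.89] 0.8011893850774292 [192.57 201.85]
 r 100 28 [0.72 0.88] 0.7964682860142523 [193.61 202.38]
top tip 0.74 [450.8, 208.8] [ 470.63 -310.68  195.  ] 0.9974543160483271 363.86006543786397
 r 40 20 [0.5  0.88] 0.6875907009249012 [186.98 197.6 ]
 r 50 18 [0.58 0.87] 0.7229204441456818 [190.45 196.26]
 r 60 23 [0.62 0.84] 0.7329589565971293 [188.72 199.59]
 r 70 20 [0.65 0.85] 0.748991646007784 [193.55 200.3 ]
 r 80 21 [0.65 0.85] 0.7517456996006253 [193.2  206.15]
 r 90 23 [0.68 0.83] 0.757255977702477 [190.93 202.2 ]
 r 100 21 [0.68 0.84] 0.7619079319531786 [195.83 204.35]
 r 110 13 [0.7  0.83] 0.7656860487065247 [193.48 205.41]
wrist tip 0.86 [
[... 861 characters left out ...]
3766
 r 200 48 [0.56 0.67] 0.6163582168680484
 r 220 57 [0.57 0.67] 0.6173479711748096
 r 100 59 [0.56 0.74] 0.6502257668551177
 r 120 60 [0.56 0.72] 0.6383374024038933
 r 140 61 [0.57 0.71] 0.6393696961143367
 r 160 63 [0.58 0.7 ] 0.6421199413248635
 r 180 64 [0.59 0.69] 0.6400367885619871
 r 200 56 [0.58 0.69] 0.6364167655477269
 r 220 46 [0.6  0.69] 0.6419256197365985
wrist mouth pin [ 485.2 -140.5  -36. ] 0.91
 rim 488 [ 484.7 -139.5] [ 421. -194.  -41.] [540. -86. -33.] 1042.8838219526729
top mouth pin [ 490.6 -122.8  -36. ] 0.83
 rim 100 [ 483.4 -138.4] [ 423. -194.  -41.] [537. -85. -31.] 169.1480558715692
 rim 125 [ 489.1 -138.5] [ 432. -193.  -41.] [544. -84. -31.] 165.2637664412276
```

View pics/m2.png

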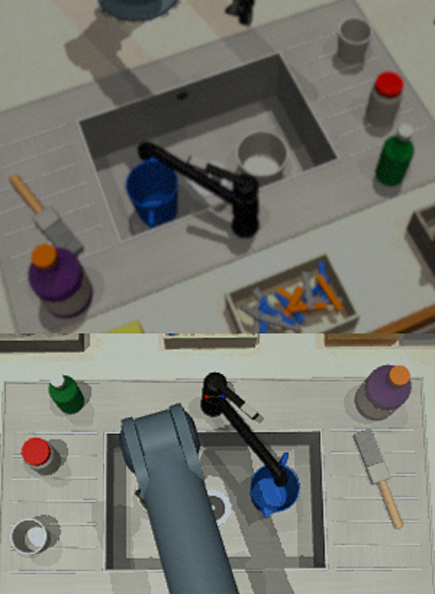

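The spout outlet sits over the jug at (150,150) in the scene half. The lever is at the cold stop, still down, and nothing else has moved.

```bash
python3 -c "
from station import order
print(order.job_done())"
```

```text
the job is handed in; nothing more can be done
None
```

The job is handed in: the spout outlet measured within about 2 mm of the middle of the jug's mouth, the lever was pushed against its cold stop and left down, and nothing else was seen to have moved.

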